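# Weigh a filled canister on the bench spring scale

## Robot

A 7-joint arm with a two-finger parallel gripper is mounted at the origin on a cart in front of the work surface, level with it; the furniture and walls round the work are solid. World frame = base frame: x ahead of the robot, y to its left, z up, the work surface at z = 0. Lengths are in mm, angles in rad, forces in N, time in s.
With the tool pointing down it reaches from about 400 to 850 mm from the base axis. Payload 4.5 kg.
Tool frame: the origin (TCP) lies between the finger pads; the fingertips stand 17 mm ahead of it and the grasp point (between the pads) lies 2 mm behind it; z points along the fingers, y is the line along which they close (so a half turn about z gives the same grasp; the last joint's range is limited). The gripper opens to 85 mm and grips with 20 to 120 N. Pads are 22 mm wide; open, the fingers measure 114 mm over their backs; the gripper's body (76 mm by 85 mm) begins 54 mm behind the grasp point. The pads swing forward as they close: fully open they stand 13 mm farther back than shut.
Start: joints at [1.178, 0.689, -0.195, 1.565, 0.157, 0.902, -0.215], TCP at [258.755, -568.945, 248.317] pointing down, gripper open.
Joint ranges: [-3.01, 3.01], [-0.46, 2.08], [-1.47, 1.51], [0.13, 2.56], [-1, 4.14], [0.04, 2.09], [-2.66, 2.66]. Speed limits (rad/s): [2.57, 2.57, 3.14, 3.14, 3.14, 3.14, 3.14].

## Interface

Orientations are given as a unit quaternion [x, y, z, w].
In Python, from rig import manip gives the robot as it stands. Calls block until the motion is done:
- manip.goto(position, orientation): joint-space move of the TCP to a pose.
- manip.move_linear(position, ori=None, velocity=150): straight line of the TCP; ori=None keeps the orientation; velocity is the mean speed in mm/s.
- manip.move_j(angles): joint-space move.
- manip.command_gripper(opening, newtons=None): finger opening in mm; newtons is the grip in N (None keeps the last); returns when the fingers have stopped.
- manip.dwell(seconds).
- manip.ik(position, orientation): joint angles nearest the present ones, or None.
- manip.state(): the state.
- manip.camera(name): name is "scene" or "top" or "wrist"; returns a dict with "frame" (420x560x3 uint8, red, green, blue), "fovy" (degrees; the focal length in pixels is half the picture's height over the tangent of half this angle, whatever the lens; pixels are square), "cx", "cy" (the principal point, pixels), "extrinsics" (4x4, takes a point from camera to world coordinates). Camera axes: x right, y up, looking along -z (the intrinsics and any distortion apply to the point x, -y, -z); pixel columns grow to the right and rows downward; lengths in mm; the calibration is good to about 2 mm. The wrist camera is an equidistant fisheye: a pixel r from the principal point sees the ray r / f radians off the axis. A picture is of the moment at which its call begins. There is no depth.
A pose or a line that the arm cannot do raises manip.Unreachable and nothing moves.
- manip.finish_job(): hands the job in; it is judged then, once.
The state is a dict: "time": time; "joints": joint angles; "qd": joint speeds; "tau": joint torques, N m; "tcp_pos": TCP position; "ee_rot": TCP orientation; "wrist_force": force on the tool from outside, world axes, zero at the start; "ft_torque": the same for the moment, N m; "grip_width": finger opening in mm; "grip_force": force on a finger pad.
Only numpy, scipy, OpenCV 4.12 (cv2) and the standard library are available. Lean on these libraries where they do the work, as an engineer would, in place of code of your own. Each camera call takes 0.05 s, during which the arm holds its last target. There are 200 camera calls.

## Task

Weigh the closed canister on the bench spring scale: swing its folded bail upright while the canister still stands on the bench, lift it by the bail's black grip, keeping it upright, and lay the grip in the dips of the scale's two-pronged hook. Its weight is unknown: let it down very slowly until the scale carries all of it, neither dropping it onto the spring nor pushing the scale past the weight, and only then let go, so that the carriage neither jerks down nor springs up and the canister hangs still, clear of the bench. Leave the oil bottle at the front edge of the bench standing where it is.

Things in the scene. Friction and masses are not known exactly. Their poses are not given: they have to be found in the camera images.
- canister: Closed steel canister, blue band, 90 mm high, 87 mm across, loose. Origin: centre of its underside, z up. Ears at its sides (own y +50 and -50 mm, 74 mm up) carry the bail, which turns about the line through them, along own y. At bail value 0 the bail lies level along own -x. Weight in all unknown, under 0.9 kg. The bail turns under 0.04 N m; the canister hangs plumb from it.
- grip_mid (a point): Centre of the black plastic grip on the wire bail (4 mm wire): a straight tube 12 mm thick, 74 mm long, turning freely on the wire, 88 mm from the bail's turning axis and parallel to it; own y axis along the tube. The bail's legs are 77 mm apart at the tube's ends, 101 mm at the ears. Level, 39 mm of room between tube and canister wall; upright, 66 mm between tube and lid.
- bail (a joint): Angle of the bail, rad: 0 folded down level (its stop), 1.57 upright, 3.14 folded over to the other side. It falls back when let go.
- saddle (a point): Where the grip's centre lies when hooked: midway between the dips of the scale's hook, two level 6 mm steel rods 54 mm apart (centres), open from above and between. They run 5 mm above this point, dip 14 mm here (the dip's bottom 9 mm below this point), so the tube rests on both. Own x points back to the column, own y along the hooked grip, z up. It sinks with the carriage.
- hook_end (a point): Midway between the red ball tips (8 mm) of the two hook rods: 27 mm beyond the saddle and 14 mm above it, same axes as the saddle. The rods end here in the open, pointing along -x; a hung vessel has its lid below the rods. Behind the saddle, the carriage's face is 115 mm and the column's 134 mm away; the column is 337 mm high.
- carriage (a joint): How far the scale's red carriage with the hook has sunk below its unloaded stop, m: 0 unloaded, grows in proportion to the load (1 kg would take it down 65 mm), end stop at 0.070. It swings up and down if let go out of balance.
- oil_mid (a point): Half-way up the body of a small oil bottle, a loose bystander near the front edge of the bench, to the right of the canister: 38 mm thick, 105 mm high with its red spout; this point is 36 mm above the bench.

How it is judged:
By the outcome, as a careful person would: the job done as asked, in the order asked, and still so for the second after the job is handed in, with the robot touching nothing.
It also fails if it takes over 70 s, if anything falls off the work surface, if the arm or the gripper's body presses on something with over 40 N, if the wrist force passes 120 N, or if a joint passes its speed limit or range.

## Working session

There is one attempt and no reset: what is moved stays moved. The work goes in short steps, each a Python script; the robot and the scene stay as the last script left them, time stands still between calls to the robot, and variables do not carry over. Pictures are saved under pics/ and viewed, at most 10 in all, crops included, and the job is handed in when it is done.

```bash
ls; mkdir -p pics
cat > h.py <<'E'
import numpy as np, cv2
from rig import manip
def snap(name,fn):
    c=manip.camera(name); cv2.imwrite(fn+'.png',c['frame'][:,:,::-1]); np.savez(fn+'.npz',**c); return c
E
python3 - <<'E'
from h import *
a=[snap(n,'pics/'+n+'0') for n in('scene','top')]
cv2.imwrite('pics/a.png',a[0]['frame'][:,:,::-1])
for c in a: print(c['fovy'],c['cx'],c['cy'],c['extrinsics'].round(3).tolist(),c.keys())
print(manip.state())
E
```

```text
pics
42.01265571098146 284.964498230549 214.57813048955973 [[-0.65, 0.314, -0.692, -402.936], [-0.76, -0.28, 0.586, 568.212], [-0.01, 0.907, 0.421, 722.933], [0.0, 0.0, 0.0, 1.0]] dict_keys(['frame', 'fovy', 'cx', 'cy', 'extrinsics'])
50.831783990948495 288.66932169842164 208.9764088359514 [[-0.008, 0.997, -0.077, 421.138], [-1.0, -0.009, -0.012, -199.331], [-0.012, 0.077, 0.997, 1139.086], [0.0, 0.0, 0.0, 1.0]] dict_keys(['frame', 'fovy', 'cx', 'cy', 'extrinsics'])
{'time': 0.1, 'joints': array([ 1.17778427,  0.68990334, -0.19451986,  1.56626062,  0.15727392,
        0.90252006, -0.21509053]), 'qd': array([ 0.0021668 , -0.00243232, -0.00209752, -0.0049109 ,  0.00036518,
        0.00235348,  0.00010475]), 'tau': array([-3.60923834e-03, -5.40598261e+01, -1.27151694e+00, -1.58984005e+01,
        9.37376608e-03,  4.43143013e-03, -3.38529503e-05]), 'tcp_pos': array([ 258.45964038, -568.42571833,  247.5567208 ]), 'ee_rot': array([ 9.77307247e-01,  2.11824976e-01, -2.32693400e-04, -8.19167189e-04]), 'wrist_force': array([ 0.53205574, -0.53968997, -0.29773754]), 'ft_torque': array([-0.00983272,  0.00909589,  0.00993674]), 'grip_force': 0.0, 'grip_width': 85.3173223897456}
```

View pics/scene0.png

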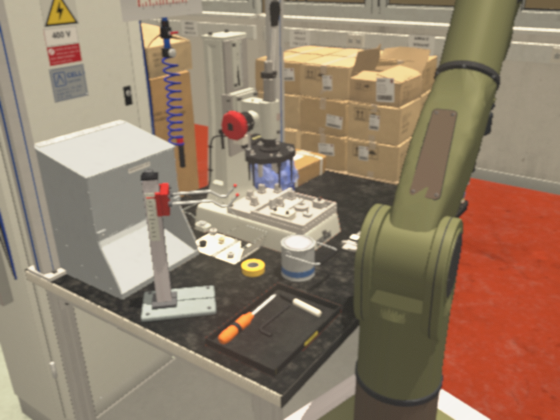

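View pics/top0.png

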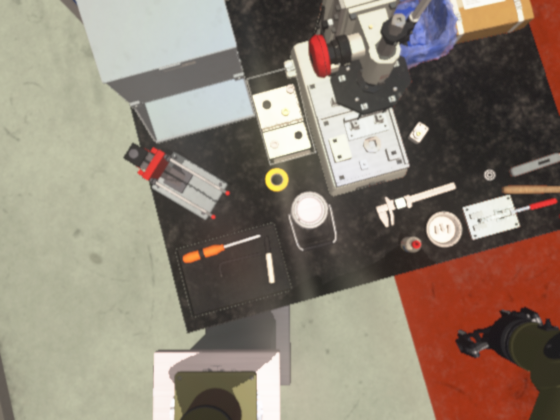

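Top: the canister lid is at about (310,210), with the bail folded toward the robot (grip near (318,246)). The scale's carriage is at (152,163) with its hook pointing right and down to about (215,213). The oil bottle is at (411,244). I'll enlarge these areas.

Run:
```python
import cv2
t=cv2.imread('pics/top0.png');s=cv2.imread('pics/scene0.png')
cv2.imwrite('pics/tc.png',cv2.resize(t[135:260,120:350],None,fx=3.4,fy=3.4,interpolation=cv2.INTER_CUBIC))
cv2.imwrite('pics/sc.png',cv2.resize(s[160:325,130:370],None,fx=3.3,fy=3.3,interpolation=cv2.INTER_CUBIC))
```

```text
(no output)
```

View pics/tc.png

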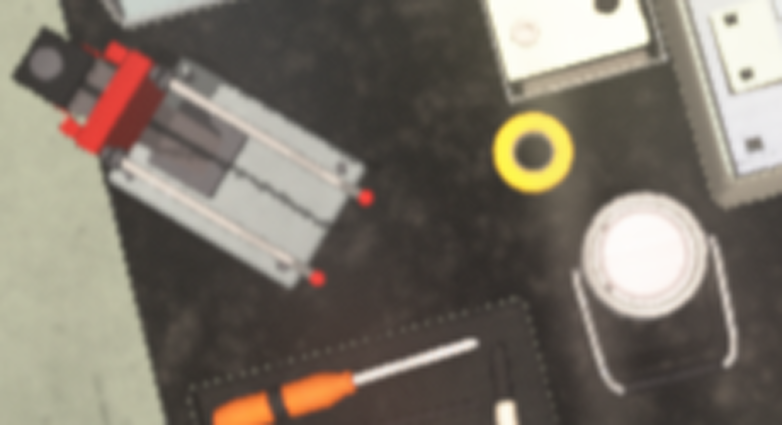

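View pics/sc.png

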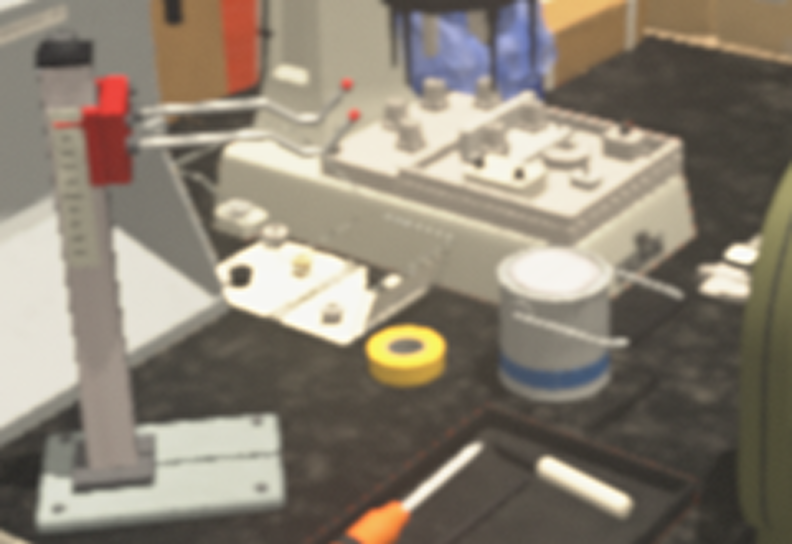

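Top crop: balls at (366,198) and (317,279), lid centre (645,255), grip mid about (677,376). Scene crop: balls at (347,85) and (354,115), lid centre (556,273), bail corners (683,295) and (627,342).

```bash
cat >> h.py <<'E'
def ray(c,u,v,fish=False):
    E=c['extrinsics']; f=210/np.tan(np.radians(float(c['fovy']))/2)
    a=np.array([u-c['cx'],v-c['cy']]);
    if fish:
        r=np.hypot(*a); th=r/f; d=np.r_[a/r*np.sin(th),np.cos(th)]
    else: d=np.r_[a/f,1]; d/=np.linalg.norm(d)
    return E[:3,3],E[:3,:3]@(d*[1,-1,-1])
def tri(rs):
    A=0;b=0
    for o,d in rs:
        P=np.eye(3)-np.outer(d,d);A=A+P;b=b+P@o
    p=np.linalg.solve(A,b); return p,[np.linalg.norm((np.eye(3)-np.outer(d,d))@(p-o)) for o,d in rs]
def atz(r,z): return r[0]+r[1]*(z-r[0][2])/r[1][2]
def proj(c,p,fish=False):
    E=c['extrinsics']; q=(E[:3,:3].T@(np.asarray(p,float)-E[:3,3]))*[1,-1,-1]; f=210/np.tan(np.radians(float(c['fovy']))/2)
    if fish:
        r=np.hypot(q[0],q[1]); s=f*np.arctan2(r,q[2])/max(r,1e-9)
    else: s=f/q[2]
    return np.array([c['cx'],c['cy']])+s*q[:2]
E
python3 - <<'E'
from h import *
np.set_printoptions(precision=1,suppress=True)
T=np.load('pics/top0.npz');S=np.load('pics/scene0.npz')
t=lambda u,v:ray(T,(u+.5)/3.4-.5+120,(v+.5)/3.4-.5+135)
s=lambda u,v:ray(S,(u+.5)/3.3-.5+130,(v+.5)/3.3-.5+160)
for a,b in [((366,198),(347,85)),((317,279),(354,115)),((645,255),(556,273)),((733,362),(683,295)),((620,390),(627,342))]: print(tri([t(*a),s(*b)]))
print('lid',atz(t(645,255),90),atz(s(556,273),90))
for p in [(620,390),(733,362),(577,275),(712,240)]: print(atz(t(*p),74))
for p in [(683,295),(627,342)]: print(atz(s(*p),74))
print('oil',atz(ray(T,413,244),100))
E
```

```text
(array([520.2, -69.4, 277.3]), [np.float64(0.46798525195378354), np.float64(0.4679852519537649)])
(array([473.5, -41.4, 278.1]), [np.float64(0.416308795605194), np.float64(0.4163087956053431)])
(array([ 500. , -237.2,   85.3]), [np.float64(0.8367452531408531), np.float64(0.8367452531407388)])
(array([ 424.9, -298.4,   74.8]), [np.float64(0.36381246978039644), np.float64(0.3638124697803712)])
(array([ 404.9, -219.4,   73.1]), [np.float64(1.619610768761145), np.float64(1.6196107687611445)])
lid [ 500.2 -236.4   90. ] [ 492.8 -231.8   90. ]
[ 406.  -218.3   74. ]
[ 425.1 -298.2   74. ]
[ 487.6 -188.5   74. ]
[ 511.7 -284.7   74. ]
[ 425.7 -299.8   74. ]
[ 402.7 -219.6   74. ]
oil [ 416.9 -477.1  100. ]
```

```bash
cat >> h.py <<'E'
from scipy.spatial.transform import Rotation as R
def down(yaw,flip):  # tool y along heading yaw (or opposite)
    y=np.array([np.cos(yaw),np.sin(yaw),0])*(-1 if flip else 1); z=np.array([0,0,-1.]); x=np.cross(y,z)
    return R.from_matrix(np.c_[x,y,z]).as_quat()
YC=np.radians(14.4); GR=np.array([414.8,-258.8,74.]); 
YS=np.arctan2(46.7,28)   # saddle x heading
SX=np.array([np.cos(YS),np.sin(YS),0]); SAD=np.array([496.9,-55.4,277.7])+27*SX-[0,0,14]
E
python3 - <<'E'
from h import *
np.set_printoptions(precision=2,suppress=True)
print(np.degrees(YS),SAD)
for f in (0,1):
    for p,y in [(GR+[0,0,120],YC),(GR,YC),(GR+[85,22,88],YC),(GR+[85,22,240],YC),(SAD-80*SX+[0,0,45],YS),(SAD+[0,0,45],YS),(SAD-[0,0,60],YS)]:
        print(f,manip.ik(p,down(y,f)))
E
```

```text
59.054289382137036 [510.78 -32.24 263.7 ]
0 [ 0.75  0.63 -0.46  2.02  0.48  0.6   0.22]
0 [ 0.59  0.83 -0.21  2.1   0.61  0.27  0.11]
0 [ 0.61  0.74 -0.42  1.86  0.48  0.64  0.15]
0 [ 0.71  0.56 -0.58  1.69  0.35  1.    0.26]
0 [ 0.65  0.52 -0.83  1.89  0.47  0.94  0.63]
0 [ 0.49  0.56 -0.83  1.8   0.49  1.    0.49]
0 [ 0.38  0.68 -0.68  1.94  0.62  0.74  0.37]
1 [ 0.27  0.62  0.31  2.04 -0.36  0.53 -2.05]
1 [ 0.38  0.84  0.14  2.11 -0.47  0.22 -1.96]
1 [ 0.17  0.74  0.32  1.88 -0.4   0.58 -2.14]
1 [ 0.14  0.53  0.36  1.72 -0.22  0.93 -2.3 ]
1 [ 0.05  0.42  0.09  1.92 -0.05  0.81 -1.94]
1 [-0.09  0.46  0.09  1.83 -0.05  0.85 -2.08]
1 [-0.13  0.62  0.16  1.96 -0.17  0.58 -1.96]
```

Run:
```python
from h import *
np.set_printoptions(precision=2,suppress=True)
manip.goto(GR+[0,0,100],down(YC,0))
manip.command_gripper(42,40); manip.dwell(.2)
c=snap('wrist','pics/w1'); s=manip.state(); print(s['time'],s['tcp_pos'],s['wrist_force'],s['grip_width'])
print(c['extrinsics'].round(2),c['fovy'])
y=np.array([-np.sin(YC),np.cos(YC),0])
for p in (GR,GR+37*y,GR-37*y): print(proj(c,p,True))
cv2.imwrite('pics/w1b.png',cv2.resize(c['frame'][:,:,::-1],(800,600)))
```

```text
2.1833 [ 414.8  -258.75  174.  ] [ 0.27  0.1  -0.48] 41.731730593577986
[[   0.97   -0.24   -0.08  395.24]
 [   0.25    0.92    0.29 -183.32]
 [   0.     -0.3     0.95  299.48]
 [   0.      0.      0.      1.  ]] 65.70646984690485
[274.4 219.5]
[274.36 169.69]
[274.44 264.58]
```

View pics/w1b.png

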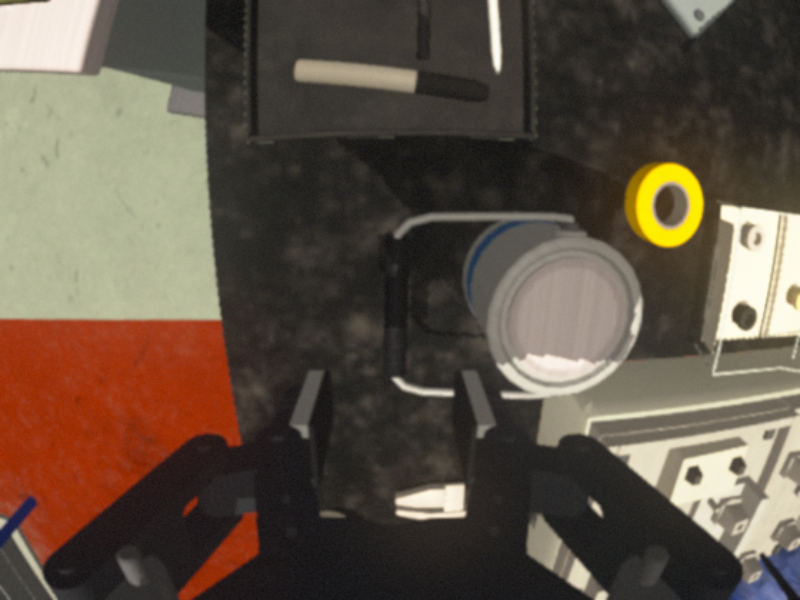

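The tube runs from (396,235) to (395,378) in the enlarged view, about 2 mm own +x and 1.5 mm own +y from where I predicted it. I'll correct for that, grasp, and swing the bail up.

```bash
cat >> h.py <<'E'
CX=np.array([np.cos(YC),np.sin(YC),0]); CY=np.array([-CX[1],CX[0],0]); GR=GR+2*CX+1.5*CY
def fz(n=10):
    f=[]
    for _ in range(n): manip.dwell(.03); f.append(manip.state()['wrist_force'])
    return np.mean(f,0)
E
python3 - <<'E'
from h import *
np.set_printoptions(precision=2,suppress=True)
o=np.array([0,0,-2.])
manip.move_linear(GR+o,down(YC,0),100)
print(fz())
manip.command_gripper(5,40); print(manip.state()['grip_width'],manip.state()['grip_force'],fz())
for th in np.linspace(0,np.pi/2,11)[1:]:
    manip.move_linear(GR+o+88*((1-np.cos(th))*CX+np.sin(th)*np.array([0,0,1])),None,60)
s=manip.state(); print(s['time'],s['tcp_pos'],fz(),s['grip_width'])
c=snap('scene','pics/s2'); w=snap('wrist','pics/w2')
cv2.imwrite('pics/s2b.png',np.hstack([cv2.resize(c['frame'][160:300,240:400],(400,350)),cv2.resize(w['frame'][:,:,],(400,350))])[:,:,::-1])
E
```

```text
[ 0.19 -0.12  0.18]
10.775295992196865 38.86096715927124 [-0.2  -0.61  0.9 ]
8.2333 [ 502.52 -235.    160.35] [ 0.71 -2.35  5.56] 10.311795287779908
```

View pics/s2b.png

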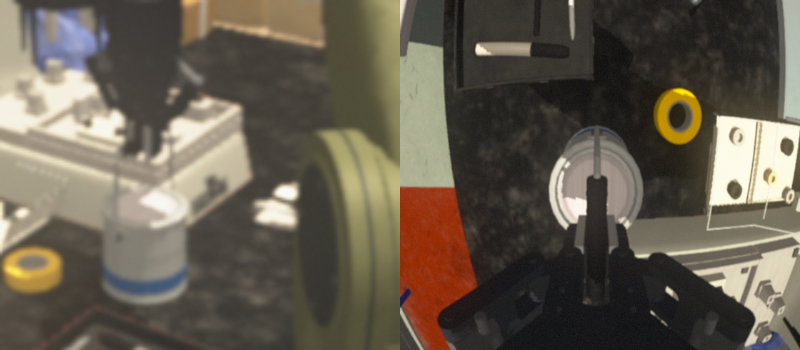

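The bail stands upright over the lid, with the tube centred between the fingers, and the canister hasn't moved. Next I lift, weigh, and go to the staging pose in front of the hook.

Run:
```python
from h import *
np.set_printoptions(precision=2,suppress=True)
p=manip.state()['tcp_pos']
manip.move_linear(p+[0,0,15],None,25); print(fz())
z=SAD[2]+40
manip.move_linear([p[0],p[1],z],None,80); print(fz())
manip.move_linear(np.r_[(SAD-85*SX)[:2],z],down(YS,0),60)
manip.dwell(.6); print(fz(20)); s=manip.state(); print(s['time'],s['tcp_pos'],s['grip_width'],s['joints'])
c=snap('scene','pics/s3'); w=snap('wrist','pics/w3'); t=snap('top','pics/t3')
cv2.imwrite('pics/s3b.png',np.hstack([cv2.resize(c['frame'][130:330,130:360],(400,350)),cv2.resize(w['frame'],(400,350))])[:,:,::-1])
```

```text
[ 0.02  0.18 -3.61]
[ 0.45 -0.3  -3.29]
[ 0.06  0.17 -3.42]
15.5167 [ 467.08 -105.12  303.7 ] 10.309222023286168 [ 0.62  0.5  -0.77  1.9   0.44  0.91  0.68]
```

View pics/s3b.png

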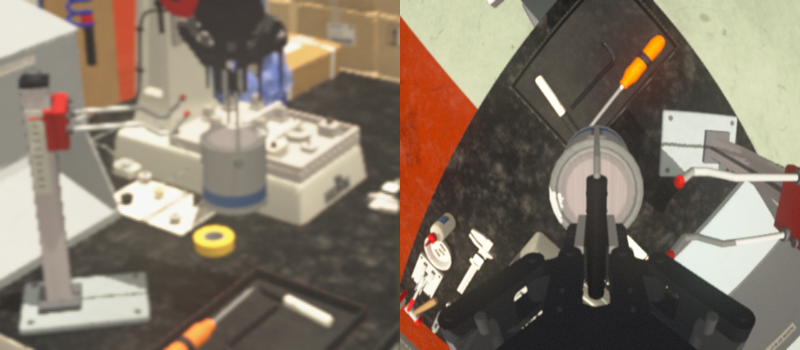

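The canister hangs plumb and faces the hook; the load is about 3.5 N. I'll locate the red balls precisely in the wrist view.

Run:
```python
from h import *
np.set_printoptions(precision=1,suppress=True)
w=np.load('pics/w3.npz');f=w['frame'];h=cv2.cvtColor(f,cv2.COLOR_RGB2HSV)
m=(((h[...,0]<8)|(h[...,0]>172))&(h[...,1]>140)&(h[...,2]>70)).astype(np.uint8)
m[:,:340]=0;n,l,st,ce=cv2.connectedComponentsWithStats(m)
W=[]
for i in range(1,n):
    if st[i,4]>15: print(st[i],ce[i])
sy=np.array([-SX[1],SX[0],0]);H=SAD-27*SX+[0,0,14]
for k in (27,-27): print('pred',proj(w,H+k*sy,True))
cv2.imwrite('pics/w3c.png',cv2.resize(f[150:350,225:465],None,fx=3.2,fy=3,interpolation=cv2.INTER_CUBIC)[:,:,::-1])
y=sy;p=np.array([467.1,-105.1,305.7])
for k in(37,0,-37):print('tube',proj(w,p+k*y,True))
```

```text
[541 199  19   8  69] [547.9 201.8]
[383 210  16  17 206] [390.5 218.2]
[ 526  219   34   81 1655] [546.1 250.7]
[372 300  12  11  82] [378.3 304.3]
pred [387.8 216.4]
pred [375.2 305. ]
tube [274.9 215.5]
tube [274.9 294.4]
tube [274.9 354.9]
```

View pics/w3c.png

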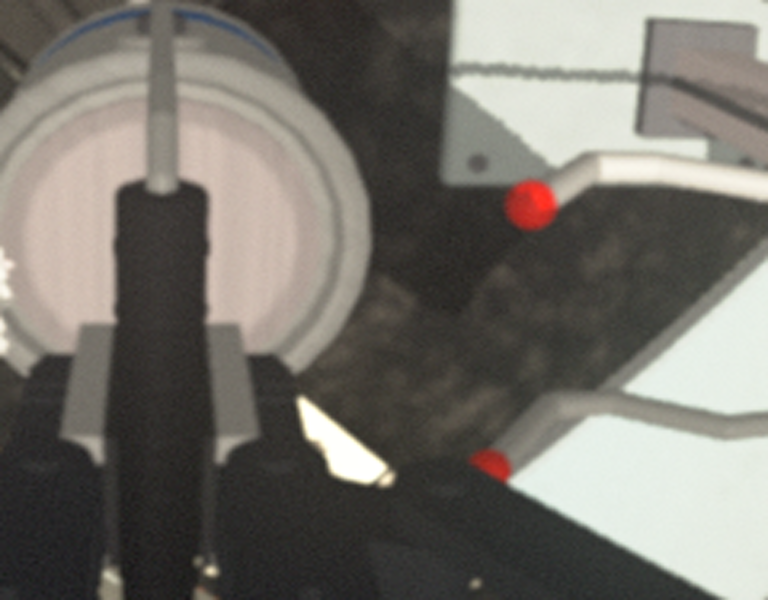

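The balls sit about 1.5 mm in +x and 1 mm in −y (saddle axes) from prediction, and the tube is centred. I'll move in over the rods and let it down slowly while watching the force.

```bash
cat >> h.py <<'E'
SY=np.array([-SX[1],SX[0],0]); SAD=SAD+1.2*SX-0.7*SY
E
cat > low.py <<'E'
from h import *
np.set_printoptions(precision=2,suppress=True)
def rep(n=10):
    f=fz(n); s=manip.state(); print(round(s['time'],1),'dz',round(s['tcp_pos'][2]+2-SAD[2],2),'f along sx,sy,z',np.array([f@SX,f@SY,f[2]])); return f[2]
E
python3 - <<'E'
from low import *
z=SAD[2]+38
manip.move_linear(np.r_[SAD[:2],z],None,45); manip.dwell(.8); f0=rep(30)
manip.move_linear(SAD+[0,0,8],None,20); rep(10)
for k in range(9):
    manip.move_linear(SAD+[0,0,6.-2*k],None,4); f=rep(8)
    if f>f0+1.5: break
c=snap('scene','pics/s4'); w=snap('wrist','pics/w4')
cv2.imwrite('pics/s4b.png',np.hstack([cv2.resize(c['frame'][150:300,130:290],(400,375)),cv2.resize(w['frame'][120:380,150:430],(400,375))])[:,:,::-1])
E
```

```text
19.5 dz 39.99 f along sx,sy,z [ 0.07 -0.06 -3.63]
21.5 dz 10.03 f along sx,sy,z [-0.01  0.28 -3.36]
22.4 dz 8.02 f along sx,sy,z [-0.13  0.1  -3.47]
23.4 dz 6.01 f along sx,sy,z [-0.13 -0.13 -3.27]
24.3 dz 4.04 f along sx,sy,z [-0.15 -0.03 -3.65]
25.2 dz 2.02 f along sx,sy,z [-0.16  0.39 -3.69]
26.1 dz 0.03 f along sx,sy,z [ 0.15 -0.18 -3.13]
27.0 dz -1.96 f along sx,sy,z [ 0.1  -0.22 -2.64]
27.9 dz -3.98 f along sx,sy,z [ 0.1  -0.08 -2.52]
28.9 dz -5.99 f along sx,sy,z [ 0.13 -0.2  -2.52]
29.8 dz -7.99 f along sx,sy,z [ 0.6  -0.3  -1.92]
```

View pics/s4b.png

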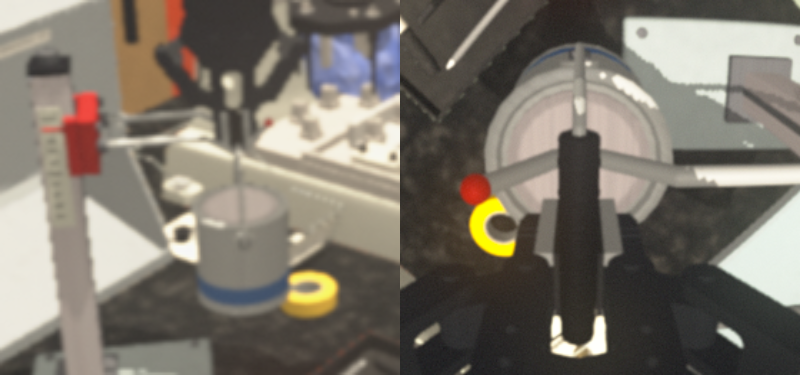

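The tube lies in the dip with almost no side force, and the load is passing to the spring as expected. I'll continue down to near balance.

Run:
```python
from low import *
for d in (-12.,-16.,-19.):
    manip.move_linear(SAD+[0,0,d-2],None,3.5); rep(30)
```

```text
32.2 dz -11.99 f along sx,sy,z [ 0.37 -0.19 -1.46]
34.5 dz -16.0 f along sx,sy,z [ 0.43 -0.4  -0.77]
36.5 dz -18.99 f along sx,sy,z [ 0.21 -0.41 -0.33]
```

Run:
```python
from low import *
manip.move_linear(SAD+[0,0,-23.2],None,2); manip.dwell(.3); f=rep(80)
if abs(f)>.06:
    manip.move_linear(SAD+[0,0,-23.2+np.clip(f/.151,-2,2)],None,1.5); manip.dwell(.3); rep(60)
```

```text
40.3 dz -21.21 f along sx,sy,z [ 0.48 -0.52 -0.03]
```

Run:
```python
from low import *
manip.command_gripper(18,20); manip.dwell(.3); rep(10)
c0=manip.camera('scene')
manip.command_gripper(45); manip.dwell(.3); rep(10)
p=manip.state()['tcp_pos']
manip.move_linear(p+[0,0,40],None,40); manip.move_linear(p+[0,0,150],None,90); manip.dwell(.5)
a=snap('scene','pics/s5'); manip.dwell(.4); b=snap('scene','pics/s6'); t=snap('top','pics/t6')
print(manip.state()['time'], np.abs(a['frame'][160:300,130:290].astype(int)-b['frame'][160:300,130:290]).mean())
cv2.imwrite('pics/s6b.png',np.hstack([cv2.resize(b['frame'][150:325,130:317],(400,375)),cv2.resize(t['frame'][100:287,120:440],(400,375))])[:,:,::-1])
```

```text
41.2 dz -21.2 f along sx,sy,z [0.21 0.02 0.02]
42.2 dz -21.19 f along sx,sy,z [-0.13 -0.21  0.25]
45.8167 0.5478125
```

View pics/s6b.png

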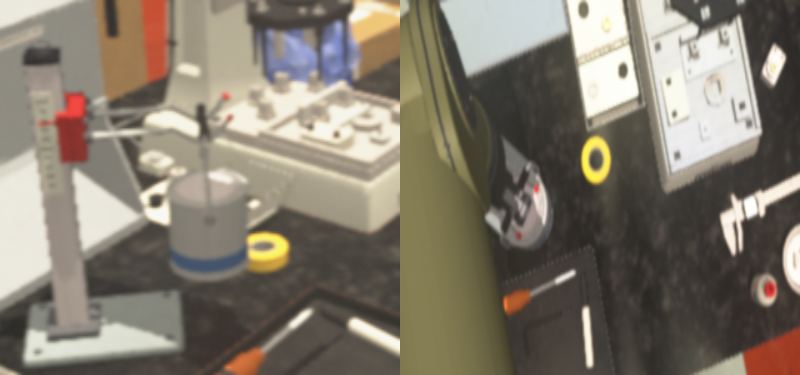

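The canister hangs still and upright with its grip in both dips, clear of the bench. The gripper is free above it and the oil bottle hasn't moved.

```bash
python3 -c "
from rig import manip
print(manip.finish_job())"
```

```text
the job is handed in; nothing more can be done
None
```

The canister hangs still from the scale's hook, upright and clear of the bench, at about 3.5 N (roughly 0.36 kg). I let go only once the scale carried all of the weight, the oil bottle stands where it was, and the job was handed in at about 46 s.

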